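Feed an idler roller over the tipping rocker

TASK

Pick the orange idler roller off the two V blocks and, reaching in at a slant under the front of the yellow wire guard, lower it into the two saddles of the feeder's rocker until you feel it just rest there, then let go without having pushed the rocker down. Its own weight must tip the rocker, so that the roller runs down into the nest and holds the sensing pin down, and the rocker swings back up empty. Leave the other things on the table where they are.

Things in the scene. Friction and masses are not known exactly. Their poses are not given: they have to be found in the camera images.
- roller: idler roller, 180 mm long, 0.48 to 0.78 kg: orange sleeve 32 mm in diameter and 80 mm long in the middle, bare steel journals 20 mm in diameter and 50 mm long at both ends. Origin at the centre of the roller; its y axis is the roller's axis. At the start it lies level on the two V blocks, its axis 31 mm above the table, the sleeve free between them
- v_near: steel V block under the roller's end nearer the robot, fixed, 50 x 44 x 32 mm, groove along its x axis; origin under its middle. The roller's centre lies 68 mm along its +x axis at the start
- v_far: the other V block, fixed, same size, 136 mm farther along the same line
- feeder: roller feeder, fixed: blue base plate 260 x 150 x 8 mm, x = -85 to +175 mm in its frame. Origin on the table under the rocker's pivot; x = the way the roller travels (away from the robot), y left. Bearing cheeks 6 mm thick, 36 mm long, 113 mm high at y = +-64 mm. Two fixed outfeed rails at y = +-66 mm start at x = 82 mm, 71 mm high, and slope to the nest
- guard_edge (a point): middle of the front edge of the yellow wire guard on the feeder: a level grid 292 mm above the table, feeder x = 60 to 166 mm, y = +-70 mm, wires 23 mm apart, on posts at its two far corners only. It hangs 154 mm above and 8 mm beyond the saddles, so an upright gripper would strike it: lean the tool back toward feeder -x, so that it points forward and down 25 to 40 degrees from vertical
- rocker (a joint): rocker angle in rad: 0 = resting level, held by its counterweight; grows to 0.5 as its far end dips; the hinge is damped. Pivot along feeder y; its height in the slotted cheeks is set anew each time, 105 to 121 mm, and is not in the readings. About 3.3 N down at the saddles starts to tip it; the roller let go there always does, and as it runs off the rocker swings back to 0
- saddle (a point): roller's centre when it lies in the saddles, for the middle height setting (feeder x = 52 mm, 138 mm high; fixed point): the true height is up to 8 mm more or less and must be felt or seen. The rocker: two round rails 10 mm thick at feeder y = +-52 mm (94 mm clear between them for the fingers), x = -44 to +90 mm, each with a V saddle 5 mm deep, 28 mm long; a red counterweight bar at x = -54 mm
- nest (a point): point where the roller's centre is when it lies in the nest at the foot of the outfeed rails (feeder x = 124 mm, height 71 mm); the roller has about 10 mm of side play there
- pin (a joint): travel of the brass sensing pin under the middle of the nest, in m: 0 = up, grows as it is pressed, 0.007 at most; a roller lying in the nest presses it about 0.005
- screwdriver_red: bystander: red-handled screwdriver, 25 x 194 x 22 mm, lying in front of the grey drawer unit; origin under its middle
- magnet_base: bystander: black magnet holder with a knob, 42 mm across, 61 mm tall; origin under its middle
- masking_tape: bystander: roll of pale masking tape, 98 mm across, 25 mm high; origin under its middle
- oil_bottle: bystander: small white oiler bottle with a red nozzle, the one nearer the feeder, 40 mm across, 130 mm tall; origin under its middle
- gauge_block: bystander: pale steel gauge block, 9 x 35 x 30 mm, standing on edge; origin under its middle

How it is judged:
By the outcome, as a careful person would: the job done as asked, in the order asked, and still so for the second after the job is handed in, with the robot touching nothing.
It also fails if it takes over 46 s, if anything falls off the work surface, if the arm or the gripper's body presses on something with over 40 N, if the wrist force passes 120 N, or if a joint passes its speed limit or range.

ROBOT

A 7-joint arm with a two-finger parallel gripper is mounted at the origin on a cart in front of the work surface, level with it; the furniture and walls round the work are solid. World frame = base frame: x ahead of the robot, y to its left, z up, the work surface at z = 0. Lengths are in m, angles in degrees, forces in N, time in s.
With the tool pointing down it reaches from about 0.425 to 0.875 m from the base axis. Payload 8.4 kg.
Tool frame: the origin (TCP) lies midway between the tips of the shut fingers; the grasp point (between the pads) lies 19 mm behind it; z points along the fingers, y is the line along which they close (so a half turn about z gives the same grasp; the last joint's range is limited). The gripper opens to 87 mm and grips with 3 to 60 N. Pads are 19 mm wide; open, the fingers measure 117 mm over their backs; the gripper's body (75 mm by 190 mm) begins 51 mm behind the grasp point.
Start: joints at [67.941, 19.091, 2.286, 83.961, -0.768, 76.965, -3.352], TCP at [0.183, -0.624, 0.196] pointing down, gripper open.
Joint ranges: [-147.57, 147.57], [-21.85, 119.76], [-74.77, 79.35], [14.55, 137.4], [-85.83, 265.84], [4.83, 119.75], [-152.11, 152.11]. Speed limits (degrees/s): [127.2, 127.2, 159.86, 159.86, 180, 180, 180].

INTERFACE

Orientations are given as [roll, pitch, yaw] about the fixed x, y, z axes, in that order (R = Rz(yaw) Ry(pitch) Rx(roll)).
In Python, from station import env, optics gives the robot as it stands.
- The arm moves only by the tool move_arm, never from a script. Its argument "targets" is one flat list of numbers, 7 for each row, row after row: the shift along the tool's x, y, z in cm, then the turn, a rotation vector about the tool's x, y, z in degrees, then the finger opening in cm, from 0 to 8.7. In form: [dx, dy, dz, ax, ay, az, fingers, dx, dy, dz, ax, ay, az, fingers, ...]. A call has 1 to 20 rows; each row shifts and turns the commanded pose from where the row before left it, along the tool's axes as they then stand; what a row does not reach is not made up. A row lasts 1/10 s, in which the tool goes at most 50 mm and 8.59 degrees, less where a joint would pass 70% of its speed; a pose out of reach is approached as far as the arm can. A call is refused whole if a number of a shift passes 5 or a number of a turn 8.59, either way. A call with a gripper value outside its range is refused whole. The fingers move at their own pace and stop on an object; the grip force is fixed at half the most. Time passes only in rows, so rows that do not move let the fingers close. It gives the time, the measured TCP pose, the force, the opening and the grip force at its end, in the units of the state.
- env.sense(): the state, without advancing time (a new reading comes with each control period).
- optics.camera(name): name is "side" or "top"; returns the picture (420x560x3 uint8, blue, green, red); there is no depth.
- optics.camera_model(name): a dict with "fx", "fy", "cx", "cy" (pixels), "k1" (the pictures are not rectified: a ray, as slopes to the right and down, at radius r is drawn at 1 + k1 r^2 times it, then the intrinsics apply), "eye" and "rotation" of the camera in the world. Camera axes: x right, y down, z forward; pixel columns grow to the right and rows downward; lengths in m; the calibration is good to about 2 mm. A picture is of the moment at which its call begins. camera_model takes no time and is no camera call.
- env.hand_in(): hands the job in; it is judged then, once.
The state is a dict: "clock": time; "joint_positions": joint angles; "qd": joint speeds; "joint_efforts": joint torques, N m; "position": TCP position; "tcp_rot": TCP orientation; "ft_force": force on the tool from outside, world axes, zero at the start; "moment": the same for the moment, N m; "grip_width": opening from 0.0 (shut) to 1.0 (fully open); "grip_force": force on a finger pad.
Only numpy, scipy, OpenCV 4.12 (cv2) and the standard library are available. Lean on these libraries where they do the work, as an engineer would, in place of code of your own. Each camera call takes 0.05 s, during which the arm holds its last target. There are 200 camera calls.

## Working session

There is one attempt and no reset: what is moved stays moved. The work goes in short steps, Python scripts to look and compute and a tool call to move; the robot and the scene stay as the last step left them, time stands still between calls to the robot, and variables do not carry over. Pictures are saved under pics/ and viewed, at most 10 in all, crops included, and the job is handed in when it is done.

Besides the shell and the picture viewer there is one more tool, called after "Request:" as name(argument=value, ...) on one line, values as JSON. move_arm: Moves the arm, as the interface text tells. Its arguments: {"type":"object","properties":{"targets":{"type":"array","items":{"type":"number"}}},"required":["targets"]}

```bash
mkdir -p pics; ls
python3 - <<'E'
from station import env, optics
import cv2
print(env.sense())
for n in("side","top"):
    cv2.imwrite(f"pics/{n}0.png",optics.camera(n)); print(n,optics.camera_model(n))
E
```

```text
pics
{'clock': 0.0, 'joint_positions': array([67.94165524, 19.1294873 ,  2.28246697, 84.00917721, -0.76987678,
       76.96645097, -3.35278457]), 'qd': array([ 0.07364621, -0.07615255, -0.03699035,  0.08389883, -0.17107483,
        0.06248759,  0.03791852]), 'joint_efforts': array([ 2.65537055e-04, -6.56356430e+01,  1.33524388e+00, -4.03797305e+01,
       -5.96989878e-02,  4.49115783e-02,  1.77131674e-04]), 'position': array([ 0.18310972, -0.62315123,  0.19510048]), 'tcp_rot': array([-1.79910136e+02,  3.28974020e-03,  1.63742014e+01]), 'ft_force': array([0.58182374, 0.91230418, 1.1306984 ]), 'moment': array([-0.0557445 ,  0.02446727, -0.02416488]), 'grip_force': 0.0, 'grip_width': 0.9967185440253978}
side {'fx': 465.6122873345263, 'fy': 465.6122873345263, 'cx': 280.0520284458413, 'cy': 213.52508773316725, 'k1': -0.09035946990907001, 'eye': array([ 0.25095985, -1.15481166,  1.03722849]), 'rotation': array([-130.43843811,    0.41749195,  -21.40949778])}
top {'fx': 415.694691297189, 'fy': 415.694691297189, 'cx': 280.9849720571477, 'cy': 208.17905876688278, 'k1': -0.10725426750390267, 'eye': array([ 0.42080296, -0.21723203,  1.2684147 ]), 'rotation': array([-171.71409315,   -0.65495097,  -88.44946097])}
```

View pics/top0.png

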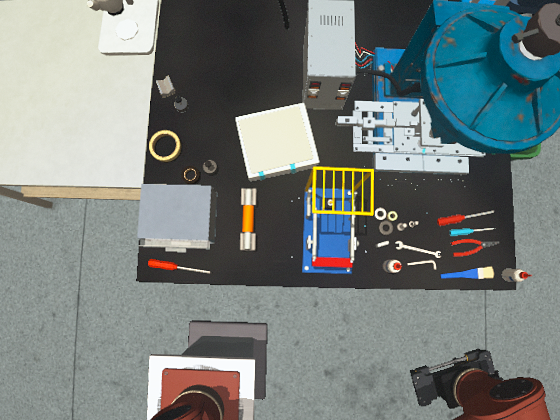

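View pics/side0.png

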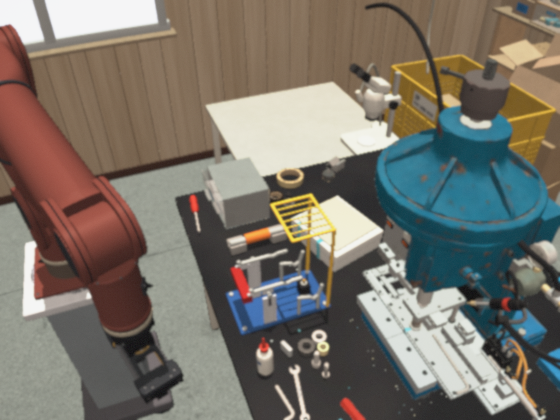

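The top view shows the roller at about (248,218) and the feeder at about (332,220), with the yellow guard at its far end. The side view shows the feeder around (280,270). I'll enlarge both to get precise pixels.

```bash
cat > h.py <<'E'
import numpy as np, cv2
from scipy.spatial.transform import Rotation as R
from station import env, optics
def rot(e): return R.from_euler('xyz',e,degrees=True)
def ray(n,px):
    m=optics.camera_model(n)
    K=np.array([[m['fx'],0,m['cx']],[0,m['fy'],m['cy']],[0,0,1]])
    u=cv2.undistortPoints(np.array(px,float).reshape(-1,1,2),K,np.array([m['k1'],0,0,0,0.]))[:,0]
    return m['eye'],rot(m['rotation']).apply(np.c_[u,np.ones(len(u))])
def at(n,px,z):
    e,d=ray(n,px); z=np.broadcast_to(z,len(d))
    return e+d*((z-e[2])/d[:,2])[:,None]
def proj(n,P):
    m=optics.camera_model(n); P=np.atleast_2d(P)
    q=rot(m['rotation']).inv().apply(P-m['eye']); s=q[:,:2]/q[:,2:]
    s=s*(1+m['k1']*(s**2).sum(1))[:,None]
    return s*[m['fx'],m['fy']]+[m['cx'],m['cy']]
E
python3 - <<'E'
import cv2
a=cv2.imread('pics/top0.png')[155:285,225:385]; cv2.imwrite('pics/topc.png',cv2.resize(a,None,fx=4.5,fy=4.5,interpolation=cv2.INTER_CUBIC))
a=cv2.imread('pics/side0.png')[185:335,215:345]; cv2.imwrite('pics/sidec.png',cv2.resize(a,None,fx=4,fy=4,interpolation=cv2.INTER_CUBIC))
E
```

```text
(no output)
```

View pics/topc.png

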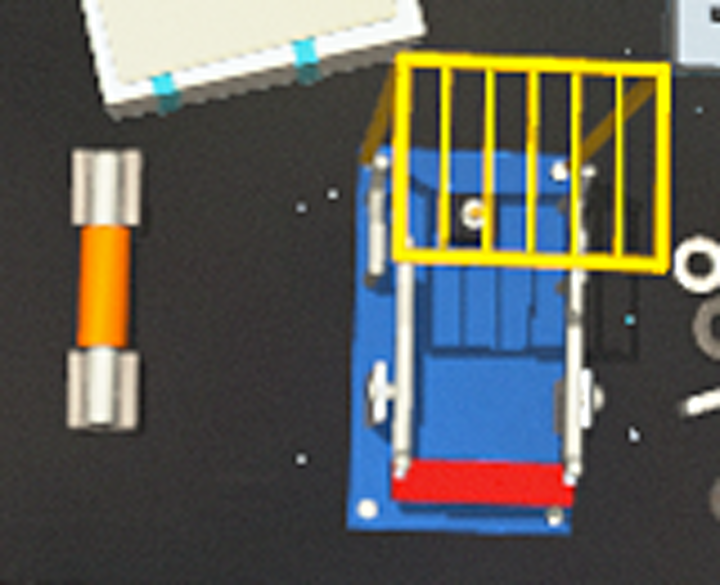

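View pics/sidec.png

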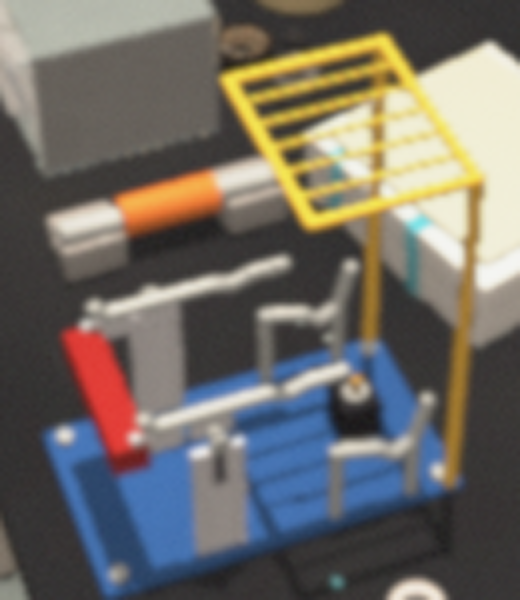

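```bash
cat > fit.py <<'E'
from h import *
from scipy.optimize import least_squares
T=lambda p:(np.array(p)+.5)/4.5-.5+[225,155]
S=lambda p:(np.array(p)+.5)/4-.5+[215,185]
F=[(-85,-75,8),(-85,75,8),(175,75,8)]; Ft=[(570,533),(347,527),(362,149)]
Fs=[(-85,75,8),(-85,-75,8),(175,-75,8),(175,75,8)]; Fsp=[(45,432),(112,600),(462,487),(378,345)]
G=[(60,70,292),(60,-70,292),(166,-70,292),(166,70,292)]
Gt=[(398,255),(664,266),(665,69),(401,58)]; Gs=[(229,78),(312,221),(476,181),(388,41)]
def W(v,P): 
    P=np.array(P)/1000.; return R.from_euler('z',v[2]).apply(P)+[v[0],v[1],0]
def f(v):
    o=np.r_[0,0,0,0,v[3:7]]
    return np.r_[(proj('top',W(v,F+G))+v[3:5]-T(Ft+Gt)).ravel(),(proj('side',W(v,Fs+G))+v[5:7]-S(Fsp+Gs)).ravel(),v[3:7]*.5]
s=least_squares(f,[.6,-.35,0,0,0,0,0],loss='soft_l1'); v=s.x
print('feeder',v[:2],np.degrees(v[2]),'offs',v[3:],'rms',np.sqrt((s.fun**2).mean())); print(f(v)[:-4].reshape(-1,2).round(1).tolist())
# rail ends -> height
Rl=[(-44,52),(-44,-52),(90,52),(90,-52)]
def g(q):
    P=[(x,y,q[0]*1000) for x,y in Rl]
    r=np.r_[(proj('side',W(v,P))+v[5:7]-S([(92,308),(142,435),(287,262),(345,370)])).ravel()]
    return r
q=least_squares(g,[.12]); print('rail h',q.x,g(q.x).reshape(-1,2).round(1).tolist())
for nm,P in [('saddle',(52,0,138)),('nest',(124,0,71)),('guard',(60,0,292))]: print(nm,W(v,[P])[0])
# roller: sleeve center & axis, top
a=at('top',T([(106,226),(102,347)])-v[3:5],.040); print('sleeve ends',a)
b=at('top',T([(106.5,150),(103.5,430)])-v[3:5],.031); print('block ends',b)
c=at('side',S([(117,214),(220,190)])-v[5:7],.031); print('side sleeve',c)
np.save('v.npy',v)
E
python3 fit.py
```

```text
feeder [ 0.49764165 -0.3697582 ] -0.7154094733558788 offs [0.34705447 0.08119295 0.01690318 0.05937683] rms 0.6828784722756022
[[0.2, 0.5], [0.2, 0.0], [-0.4, -0.9], [0.2, -0.1], [-0.5, -0.2], [-0.5, 0.3], [0.7, 0.2], [-0.3, 0.1], [-1.5, -0.8], [0.7, -0.7], [0.3, -2.3], [0.2, 1.0], [0.2, 1.1], [0.7, -0.1], [-1.0, 0.8]]
rail h [0.13712122] [[1.1, 1.6], [0.7, -1.9], [-0.6, 0.2], [-0.5, -0.1]]
saddle [ 0.54963759 -0.37040747  0.138     ]
nest [ 0.62163198 -0.37130645  0.071     ]
guard [ 0.55763697 -0.37050735  0.292     ]
sleeve ends [[ 0.60752757 -0.12703962  0.04      ]
 [ 0.52691651 -0.12747981  0.04      ]]
block ends [[ 0.66064565 -0.12469444  0.031     ]
 [ 0.47284941 -0.12986935  0.031     ]]
side sleeve [[ 0.52618999 -0.12114241  0.031     ]
 [ 0.61105311 -0.12521038  0.031     ]]
```

Feeder pose is about (0.498, -0.370) with yaw -0.7°. The roller is near (0.567, -0.127) with its axis along world x. Before planning the slant I need to see which way the gripper body's 190 mm side lies.

Run:
```python
import cv2,numpy as np
a=cv2.resize(cv2.imread('pics/top0.png')[320:420,400:520],(480,400),interpolation=cv2.INTER_CUBIC)
b=cv2.resize(cv2.imread('pics/side0.png')[325:415,100:200],(320,288),interpolation=cv2.INTER_CUBIC)
o=np.zeros((400,800,3),np.uint8);o[:,:480]=a;o[:288,480:]=b
cv2.imwrite('pics/grip.png',o)
```

```text
(no output)
```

View pics/grip.png

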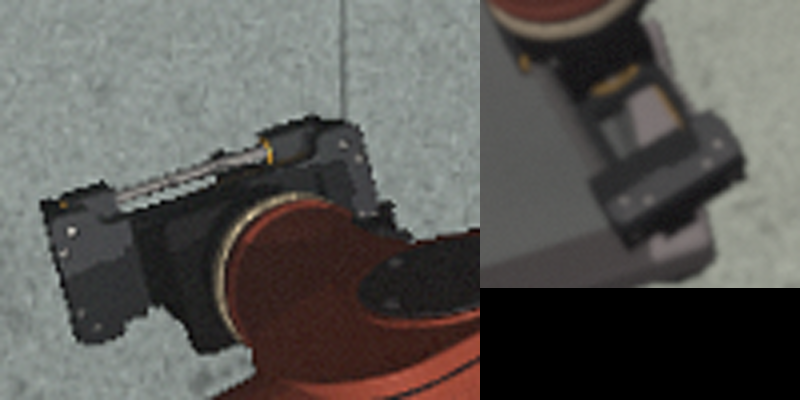

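The body's 190 mm runs along tool y and looks like end carriages that may close in with the fingers. Next I check clearance to the drawer unit and work out the first move.

```bash
cat >> h.py <<'E'
def rel(p0,e0,p1,e1,flip=False):
    A,B=rot(e0),rot(e1)
    return A.inv().apply(np.array(p1)-p0)*100, (A.inv()*B).as_rotvec(degrees=True)
E
python3 - <<'E'
from h import *
v=np.load('v.npy')
for z in(0,.06,.1): print(z,at('top',[(211,243),(213,186),(209,249)],z).round(3).tolist())
# drawer height via side: front-right top (38,57)->, bottom (47,172) in side crop
S=lambda p:(np.array(p)+.5)/4-.5+[215,185]
b=at('side',S([(47,172),(217,133)]),0);print('drawer bottom',b)
print('top h cand',[ (z,at('side',S([(38,57),(213,15)]),z).round(3).tolist()) for z in(.08,.1,.12)])
# roller axis from colour segmentation
im=cv2.imread('pics/top0.png');hsv=cv2.cvtColor(im,cv2.COLOR_BGR2HSV)
m=cv2.inRange(hsv,(5,150,120),(20,255,255));m[:155]=0;m[285:]=0;m[:,:225]=0;m[:,385:]=0
ys,xs=np.where(m);print(len(xs),xs.mean(),ys.mean(),cv2.minAreaRect(np.c_[xs,ys].astype(np.float32)))
print('ctr',at('top',[(xs.mean(),ys.mean())],.036))
im=cv2.imread('pics/side0.png');hsv=cv2.cvtColor(im,cv2.COLOR_BGR2HSV)
m=cv2.inRange(hsv,(5,150,120),(17,255,255));m[:220]=0;m[255:]=0;m[:,:235]=0;m[:,280:]=0
ys,xs=np.where(m);print(len(xs),xs.mean(),ys.mean());print('ctr side',at('side',[(xs.mean(),ys.mean())],.036))
s=env.sense();print(rel(s['position'],s['tcp_rot'],[.567,-.127,.35],[180,0,1]))
E
```

```text
0 [[0.492, -0.016, 0.0], [0.67, -0.013, 0.0], [0.474, -0.011, 0.0]]
0.06 [[0.489, -0.026, 0.06], [0.658, -0.023, 0.06], [0.471, -0.021, 0.06]]
0.1 [[0.487, -0.032, 0.1], [0.65, -0.029, 0.1], [0.47, -0.027, 0.1]]
drawer bottom [[ 0.49622025 -0.01964244  0.        ]
 [ 0.64464448 -0.02597296  0.        ]]
top h cand [(0.08, [[0.51, 0.032, 0.08], [0.664, 0.031, 0.08]]), (0.1, [[0.505, 0.007, 0.1], [0.656, 0.006, 0.1]]), (0.12, [[0.5, -0.018, 0.12], [0.647, -0.018, 0.12]])]
310 268.6548387096774 211.30645161290323 ((303.58880615234375, 196.36819458007812), (54.64524459838867, 131.42636108398438), 82.21298217773438)
ctr [[ 0.59009773 -0.18983314  0.036     ]]
231 257.0 235.02597402597402
ctr side [[ 0.56761303 -0.1284245   0.036     ]]
(array([ 50.82128765, -36.80693256, -15.43839675]), array([-0.08303189,  0.01894727, 15.37413349]))
```

Request:
move_arm(targets=[0,0,-4,0,0,5.1,6,0,0,-4,0,0,5.1,6,0,0,-4,0,0,5.2,6,1.5,-2,-3.5,0,0,0,6,2.5,-3.1,0,0,0,0,6,2.5,-3.1,0,0,0,0,6,2.5,-3.1,0,0,0,0,6,2.5,-3.1,0,0,0,0,6,2.5,-3.1,0,0,0,0,6,2.5,-3.1,0,0,0,0,6,2.5,-3.1,0,0,0,0,6,2.5,-3.1,0,0,0,0,6,2.5,-3.1,0,0,0,0,6,2.5,-3.1,0,0,0,0,6,2.5,-3.1,0,0,0,0,6,2.5,-3.1,0,0,0,0,6,2.5,-3.1,0,0,0,0,6,2.5,-3.1,0,0,0,0,6,2,-2.5,0,0,0,0,6,0,0,0,0,0,0,6])

```text
clock: 2.1
position: [0.5618, -0.1328, 0.35]
tcp_rot: [-179.8, 0.0, 1.4]
ft_force: [-0.4, 0.2, -0.8]
grip_width: 0.689
grip_force: 0.0
```

Run:
```python
from h import *
im=cv2.imread('pics/top0.png');hsv=cv2.cvtColor(im,cv2.COLOR_BGR2HSV)
m=cv2.inRange(hsv,(5,150,120),(20,255,255));m[:155]=0;m[285:]=0;m[:,:225]=0;m[:,275:]=0
ys,xs=np.where(m);print(len(xs),xs.mean(),ys.mean(),cv2.fitLine(np.c_[xs,ys].astype(np.float32),2,0,.01,.01).T)
c=at('top',[(xs.mean()-.3,ys.mean())],.036)[0];print(c)
i=at('top',T if 0 else [(xs.mean()+1,ys.mean()-30)],.036)
s=env.sense();print(s['joint_positions'].round(1),s['position'],s['tcp_rot'],s['grip_width'])
cv2.imwrite('pics/top1.png',optics.camera('top')[100:300,130:400])
```

```text
238 247.74789915966386 218.1344537815126 [[ 4.7815040e-02 -9.9885619e-01  2.4774789e+02  2.1813446e+02]]
[ 0.5677127  -0.12718891  0.036     ]
[ 27.6  10.1 -22.   78.    3.6  92.7 -82.6] [ 0.56184728 -0.13284943  0.34998338] [-1.79840915e+02  3.85791695e-02  1.39186974e+00] 0.6892143816746256
```

Request:
move_arm(targets=[0.6,-0.5,2,0,0,0,6,0,0,3.5,0,0,0,6,0,0,3.5,0,0,0,6,0,0,3.5,0,0,0,6,0,0,3.5,0,0,0,6,0,0,3.5,0,0,0,6,0,0,3.5,0,0,0,6,0,0,2.5,0,0,0,6,0,0,2,0,0,0,6,0,0,1.5,0,0,0,6,0,0,1.3,0,0,0,6,0,0,0,0,0,0,6,0,0,0,0,0,0,6])

```text
clock: 3.45
position: [0.5662, -0.1333, 0.0485]
tcp_rot: [180.0, -0.0, 1.0]
ft_force: [0.2, -0.2, -0.1]
grip_width: 0.692
grip_force: 0.0
```

Run:
```python
import cv2,numpy as np
from station import optics
a=cv2.imread('pics/top1.png');b=optics.camera('side')[170:290,200:320]
o=np.zeros((400,800,3),np.uint8);o[:,:400]=cv2.resize(a[30:180,20:170],(400,400),interpolation=2);o[:,400:]=cv2.resize(b,(400,400),interpolation=2)
cv2.imwrite('pics/pick.png',o)
```

```text
(no output)
```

View pics/pick.png

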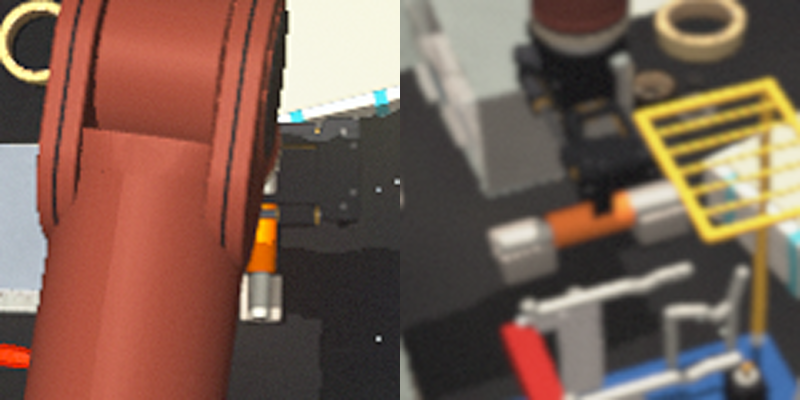

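The fingers straddle the sleeve, just above it, and nothing touches. I correct y and finish the descent.

Request:
move_arm(targets=[0.1,-0.6,0,0,0,0,6,0,0,1,0,0,0,6,0,0,1,0,0,0,6,0,0,1.1,0,0,0,6,0,0,0,0,0,0,6])

```text
clock: 4.0
position: [0.5652, -0.1269, 0.0146]
tcp_rot: [-180.0, 0.2, 1.0]
ft_force: [-0.3, 0.1, -0.4]
grip_width: 0.69
grip_force: 0.0
```

Request:
move_arm(targets=[0,0,0,0,0,0,3.5,0,0,0,0,0,0,3.5,0,0,0,0,0,0,3.5,0,0,0,0,0,0,3.5])

```text
clock: 4.4
position: [0.5672, -0.1271, 0.0174]
tcp_rot: [180.0, -0.0, 1.0]
ft_force: [-0.6, 0.6, -0.6]
grip_width: 0.439
grip_force: 0.0
```

Request:
move_arm(targets=[0,0,0,0,0,0,2.8,0,0,0,0,0,0,2.8,0,0,0,0,0,0,2.8,0,0,0,0,0,0,2.8])

```text
clock: 4.8
position: [0.5668, -0.127, 0.017]
tcp_rot: [-180.0, -0.0, 1.0]
ft_force: [0.5, 0.3, 0.4]
grip_width: 0.323
grip_force: 0.0
```

Request:
move_arm(targets=[0,0,0,0,0,0,2,0,0,0,0,0,0,2,0,0,0,0,0,0,2,0,0,0,0,0,0,2])

```text
clock: 5.2
position: [0.5669, -0.1263, 0.017]
tcp_rot: [-180.0, 0.0, 1.0]
ft_force: [-0.2, 3.1, 2.7]
grip_width: 0.234
grip_force: 1.3
```

The width reads 20 mm where I expected 32 mm at the sleeve. I look before doing more.

Run:
```python
import cv2,numpy as np
from h import *
s=env.sense();print(s['grip_width'],s['grip_force'],s['position'],s['ft_force'])
im=optics.camera('side');cv2.imwrite('pics/side2f.png',im)
b=im[200:275,215:315]
cv2.imwrite('pics/side2.png',cv2.resize(b,(800,600),interpolation=2))
R_=rot(s['tcp_rot'])
for q in ([0,0,0],[0,0,-.019]): print(proj('side',s['position']+R_.apply(q)))
print(proj('side',[.567,-.127,.031]))
```

```text
0.23379884858466438 1.3153859227895737 [ 0.56685147 -0.12628704  0.01696947] [-0.23616199  3.11807652  2.73428835]
[[256.78969389 239.03719842]]
[[256.55053485 234.66657005]]
[[256.73066141 235.94659713]]
```

View pics/side2.png

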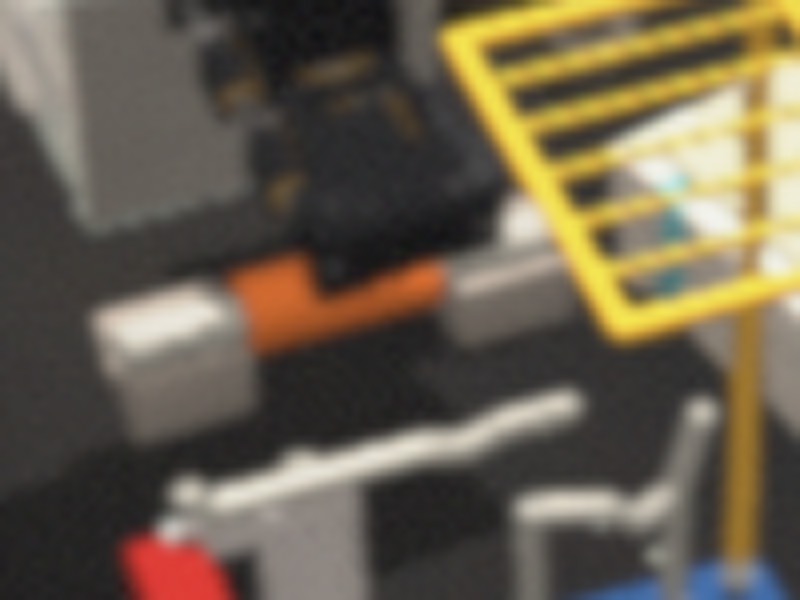

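Run:
```python
from h import *
for y in(-.137,-.143,-.155):
  for z in(.017,.031,.045): print(y,z,((proj('side',[[.557,y,z],[.577,y,z]])-[215,200])*8).round(0).tolist())
e,d=ray('side',[(215+325/8,200+285/8)])
for x in(.555,.5575,.56): 
    k=(x-e[0])/d[0,0]; print(e+d[0]*k)
```

```text
-0.137 0.017 [[320.0, 336.0], [367.0, 323.0]]
-0.137 0.031 [[318.0, 310.0], [366.0, 297.0]]
-0.137 0.045 [[317.0, 284.0], [365.0, 271.0]]
-0.143 0.017 [[325.0, 346.0], [373.0, 333.0]]
-0.143 0.031 [[323.0, 320.0], [371.0, 307.0]]
-0.143 0.045 [[322.0, 294.0], [370.0, 281.0]]
-0.155 0.017 [[335.0, 366.0], [383.0, 352.0]]
-0.155 0.031 [[333.0, 340.0], [382.0, 327.0]]
-0.155 0.045 [[332.0, 314.0], [381.0, 301.0]]
[ 0.555      -0.15470312  0.06068783]
[ 0.5575     -0.14647963  0.05265813]
[ 0.56       -0.13825614  0.04462843]
```

The picture and force agree. The fingertips are really about 27 mm above the reported TCP, at z≈0.044, so they touched only the top of the sleeve. I open and go deeper, watching the force.

Request:
move_arm(targets=[0,0,0,0,0,0,5,0,0,0,0,0,0,5,0,0,0,0,0,0,5,0,0,0,0,0,0,5,0,0,0.4,0,0,0,5,0,0,0.4,0,0,0,5,0,0,0.4,0,0,0,5,0,0,0,0,0,0,5])

```text
clock: 6.05
position: [0.5663, -0.1269, 0.0041]
tcp_rot: [-180.0, 0.1, 1.0]
ft_force: [0.2, -0.8, 0.6]
grip_width: 0.57
grip_force: 0.0
```

Request:
move_arm(targets=[0,0,0.3,0,0,0,5,0,0,0.3,0,0,0,5,0,0,0.2,0,0,0,5,0,0,0,0,0,0,5])

```text
clock: 6.45
position: [0.5666, -0.127, -0.0034]
tcp_rot: [-180.0, 0.0, 1.0]
ft_force: [-0.1, -0.7, -0.1]
grip_width: 0.575
grip_force: 0.0
```

Request:
move_arm(targets=[0,0,0.3,0,0,0,5,0,0,0.3,0,0,0,5,0,0,0.2,0,0,0,5,0,0,0,0,0,0,5])

```text
clock: 6.85
position: [0.5666, -0.1269, -0.0115]
tcp_rot: [-180.0, 0.0, 1.0]
ft_force: [0.3, 0.2, -0.3]
grip_width: 0.575
grip_force: 0.0
```

Request:
move_arm(targets=[0,0,0,0,0,0,2.6,0,0,0,0,0,0,2.6,0,0,0,0,0,0,2.6,0,0,0,0,0,0,2.6,0,0,0,0,0,0,2.6])

```text
clock: 7.35
position: [0.567, -0.1258, -0.0109]
tcp_rot: [-179.9, -0.0, 1.0]
ft_force: [0.2, 5.4, 1.0]
grip_width: 0.357
grip_force: 30.0
```

Now it is gripped at 31 mm and 30 N. I lift, back off and yaw the roller about 88°.

Request:
move_arm(targets=[0,0,-1,0,0,0,2.6,0,0,-3,0,0,0,2.6,0,0,-3.5,0,0,0,2.6,0,0,-3.5,0,0,0,2.6,-2.5,0,-3,0,0,0,2.6,-2.5,0,-3,0,0,0,2.6,-2.5,0,-3,0,0,0,2.6,-2.5,0,-3,0,0,0,2.6,-2.5,0,-3,0,0,0,2.6,0,0,0,0,0,-8,2.6,0,0,0,0,0,-8,2.6,0,0,0,0,0,-8,2.6,0,0,0,0,0,-8,2.6,0,0,0,0,0,-8,2.6,0,0,0,0,0,-8,2.6,0,0,0,0,0,-8,2.6,0,0,0,0,0,-8,2.6,0,0,0,0,0,-8,2.6,0,0,0,0,0,0,2.6])

```text
clock: 9.25
position: [0.4412, -0.1296, 0.2489]
tcp_rot: [-180.0, 0.0, 73.1]
ft_force: [0.5, -0.6, -5.4]
grip_width: 0.359
grip_force: 30.0
```

Run:
```python
from h import *
s=env.sense();print(s['joint_positions'].round(1),s['position'],s['tcp_rot'],s['ft_force'],s['moment'])
```

```text
[ 30.6  -3.7 -18.6 103.4  -1.2  80.2  -4.8] [ 0.44115223 -0.12961509  0.24893285] [-1.79960505e+02  3.35789889e-02  7.30668004e+01] [ 0.53415837 -0.56176595 -5.36200426] [-0.05220809 -0.09134125  0.01263825]
```

Request:
move_arm(targets=[0,0,0,0,0,-8.1,2.6,0,0,0,0,0,-8.1,2.6,0,0,0,-8,0,0,2.6,0,0,0,-8,0,0,2.6,0,0,0,-8,0,0,2.6,0,0,0,-8,0,0,2.6,0,0,0,0,0,0,2.6])

```text
clock: 9.95
position: [0.4539, -0.1282, 0.2319]
tcp_rot: [154.4, -1.3, 89.4]
ft_force: [-0.6, -0.4, -4.9]
grip_width: 0.359
grip_force: 30.0
```

```bash
cat >> h.py <<'E'
v=np.load('v.npy')
def Wf(x,y,z): return R.from_euler('z',v[2]).apply([x,y,z])+[v[0],v[1],0]
def tof(p): return R.from_euler('z',-v[2]).apply(np.array(p)-[v[0],v[1],0])
def goal(t,yaw=None):  # wanted tool orientation
    yaw=90+np.degrees(v[2]) if yaw is None else yaw
    return rot([180,0,yaw])*R.from_euler('x',-t,degrees=True)
OFF=np.array([0,0,-.042])
def state():
    s=env.sense();A=rot(s['tcp_rot']);return s,A,s['position']+A.apply(OFF)
E
python3 - <<'E'
from h import *
s,A,r=state();print(s['joint_positions'].round(1),s['position'],s['tcp_rot'],'roller feeder',tof(r))
B=goal(32);print('turn left',(A.inv()*B).as_rotvec(degrees=True))
print('shift cm',A.inv().apply(Wf(-.06,0,.215)-r)*100, A.as_matrix().round(3).tolist())
E
```

```text
[ 40.7 -21.8 -17.4 123.7 -20.9  55.2  31. ] [ 0.4539317  -0.12816185  0.23188738] [154.39390353  -1.28846851  89.44769288] roller feeder [-0.06487223  0.24012843  0.26975284]
turn left [-6.39546357 -1.20826642 -0.4781148 ]
shift cm [-24.13117828  -1.75462182   4.63036348] [[0.01, 0.902, 0.432], [1.0, -0.018, 0.016], [0.022, 0.432, -0.902]]
```

Request:
move_arm(targets=[-4,-0.3,0,0,0,0,2.6,-4,-0.3,0,0,0,0,2.6,-4,-0.3,0,0,0,0,2.6,-4,-0.3,0,0,0,0,2.6,-4,-0.3,0,0,0,0,2.6,-4,-0.3,0,0,0,0,2.6,0,0,0,-6.4,-1.2,-0.5,2.6,0,0,0,0,0,0,2.6,0,0,0,0,0,0,2.6])

```text
clock: 10.85
position: [0.4398, -0.366, 0.2233]
tcp_rot: [147.9, 0.1, 89.7]
ft_force: [-0.1, 0.3, -4.5]
grip_width: 0.359
grip_force: 30.0
```

```bash
cat > st.py <<'E'
from h import *
import sys
t=float(sys.argv[1]); tgt=[float(a)/1000 for a in sys.argv[2:5]]
s,A,r=state();print(s['clock'],s['joint_positions'].round(1),s['tcp_rot'].round(2),'roller feeder mm',(tof(r)*1000).round(1),s['ft_force'].round(2))
print('turn left',(A.inv()*goal(t)).as_rotvec(degrees=True).round(2),'shift cm',(A.inv().apply(Wf(*tgt)-r)*100).round(2))
E
python3 st.py 32 -60 0 215
python3 - <<'E'
from h import *
a=optics.camera('top');b=optics.camera('side')
cv2.imwrite('pics/top3.png',a);cv2.imwrite('pics/side3.png',b)
o=np.zeros((400,800,3),np.uint8);o[:,:400]=cv2.resize(a[140:300,260:420],(400,400),interpolation=2);o[:,400:]=cv2.resize(b[170:340,190:360],(400,400),interpolation=2)
cv2.imwrite('pics/stage.png',o)
E
```

```text
10.85 [ 47.6  -5.7   4.1 115.5 -30.7  53.   66.6] [1.4788e+02 1.4000e-01 8.9700e+01] roller feeder mm [-80.2   2.9 258.9] [-0.11  0.26 -4.53]
turn left [ 0.12 -0.1   0.42] shift cm [-0.3  -0.63  4.79]
```

View pics/stage.png

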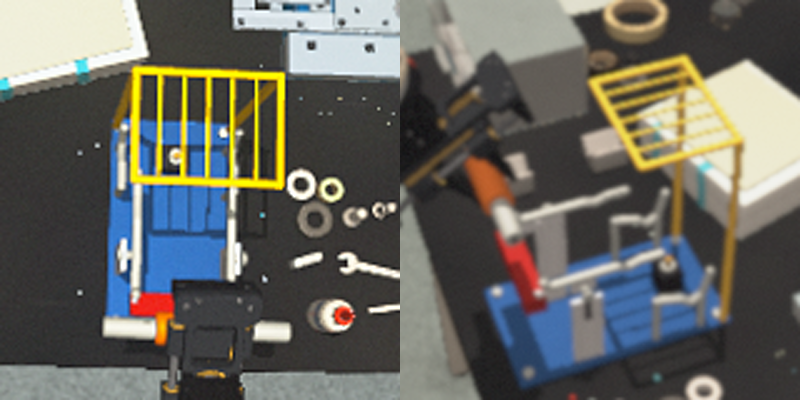

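Run:
```python
from h import *
s,A,r=state(); ax=A.apply([1,0,0])
pt=lambda q:(q-[260,140])*2.5; ps=lambda q:(q-[190,170])*400/170+[400,0]
for nm,c in [('tool',r),('worldz',s['position']+A.apply([0,0,-.015])+[0,0,.027])]:
    E=np.array([c-ax*.09,c+ax*.09]); print(nm,c,'top',pt(proj('top',E)+v[3:5]*-1).round(0).tolist(),'side',ps(proj('side',E)-v[5:7]).round(0).tolist())
# triangulate right end
obs_t=np.array([(291,332)])/2.5+[260,140]+v[3:5]; obs_s=(np.array([(515,227)])-[400,0])*170/400+[190,170]+v[5:7]
e1,d1=ray('top',obs_t);e2,d2=ray('side',obs_s);d1=d1[0];d2=d2[0]
k=np.linalg.lstsq(np.c_[d1,-d2],e2-e1,rcond=None)[0];print('right end',e1+d1*k[0],e2+d2*k[1])
```

```text
tool [ 0.41888479 -0.36580182  0.26017915] top [[286.0, 329.0], [100.0, 325.0]] side [[514.0, 238.0], [464.0, 123.0]]
worldz [ 0.43329204 -0.36595643  0.26434481] top [[287.0, 314.0], [101.0, 310.0]] side [[528.0, 231.0], [477.0, 117.0]]
right end [ 0.41626855 -0.45695041  0.27705117] [ 0.41994924 -0.45767101  0.27720858]
```

Run:
```python
from h import *
s,A,r=state()
def draw(n,im,x0,y0,w,h,sc):
    c=cv2.resize(im[y0:y0+h,x0:x0+w],None,fx=sc,fy=sc,interpolation=2)
    for col,d,Y in(((0,255,0),.028,.068),((255,0,255),.055,.085)):
        for sy in(1,-1):
            P=r+A.apply([[-.0375,sy*Y,-d],[.0375,sy*Y,-d]])
            q=((proj(n,P)-(v[3:5] if n=='top' else v[5:7])-[x0,y0]+.5)*sc).astype(int)
            cv2.line(c,tuple(map(int,q[0])),tuple(map(int,q[1])),col,1)
    q=((proj(n,r+A.apply([[-.09,0,0],[.09,0,0]]))-[x0,y0]+.5)*sc).astype(int)
    for p in q: cv2.circle(c,tuple(map(int,p)),3,(255,255,0),1)
    return c
a=draw('top',cv2.imread('pics/top3.png'),295,230,90,75,4.4)
b=draw('side',cv2.imread('pics/side3.png'),180,175,75,110,5.4)
o=np.zeros((600,800,3),np.uint8);o[:a.shape[0],:a.shape[1]]=a;o[:b.shape[0],396:396+b.shape[1]]=b[:600,:404]
cv2.imwrite('pics/ov.png',o)
```

```text
(no output)
```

View pics/ov.png

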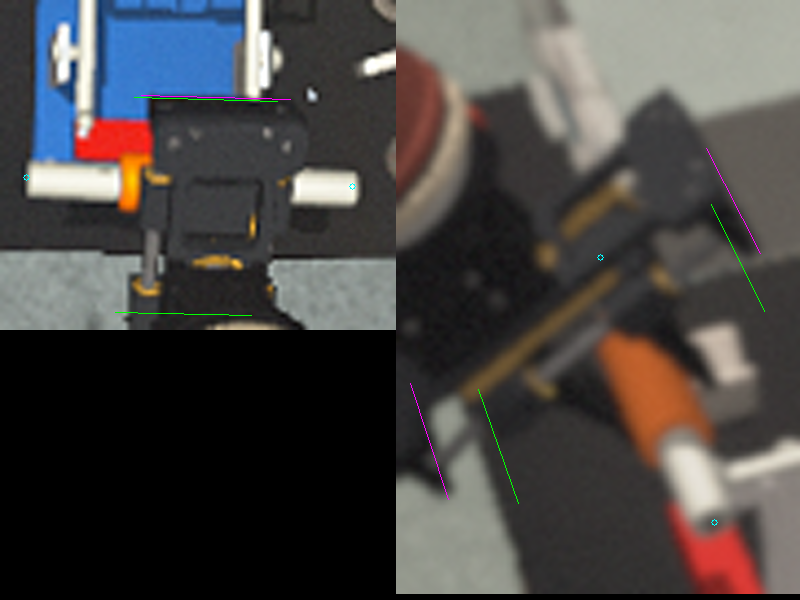

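The overlay shows the roller's ends matching the model to about 1 mm, so it is 42 mm behind the reported TCP along the tool. The body's lower corners fit 55 mm behind the roller at ±85 mm. A lean of 28° clears both the counterweight bar and the guard, so I set that and work out the approach.

Request:
move_arm(targets=[0,0,0,4.1,0,0.4,2.6,0,0,0,0,0,0,2.6,0,0,0,0,0,0,2.6])

```text
clock: 11.25
position: [0.4414, -0.3662, 0.2241]
tcp_rot: [151.7, 0.1, 89.5]
ft_force: [0.4, 0.2, -5.8]
grip_width: 0.358
grip_force: 30.0
```

```bash
python3 st.py 28 -10 0 172; python3 st.py 28 52 0 156
```

```text
11.25 [ 47.1  -4.5   2.3 112.7 -25.5  55.   60.7] [1.5171e+02 1.0000e-01 8.9550e+01] roller feeder mm [-76.2   2.8 261.1] [ 0.37  0.23 -5.81]
turn left [ 0.29 -0.04  0.28] shift cm [-0.3   1.6  10.98]
11.25 [ 47.1  -4.5   2.3 112.7 -25.5  55.   60.7] [1.5171e+02 1.0000e-01 8.9550e+01] roller feeder mm [-76.2   2.8 261.1] [ 0.37  0.23 -5.81]
turn left [ 0.29 -0.04  0.28] shift cm [-0.32  6.3  15.33]
```

Request:
move_arm(targets=[-0.1,0.3,2.2,0,0,0.2,2.6,-0.1,0.3,2.2,0,0,0,2.6,-0.1,0.3,2.2,0,0,0,2.6,0,0.3,2.2,0,0,0,2.6,0,0.4,2.2,0,0,0,2.6,0,0,0,0,0,0,2.6,0,0,0,0,0,0,2.6])

```text
clock: 11.95
position: [0.5057, -0.3703, 0.1334]
tcp_rot: [151.8, -0.1, 89.2]
ft_force: [-0.1, 0.2, -5.4]
grip_width: 0.359
grip_force: 30.0
```

```bash
python3 st.py 28 52 0 156
```

```text
11.95 [ 44.2   5.5  -0.2 113.9 -28.4  43.   61.2] [ 1.5183e+02 -1.1000e-01  8.9240e+01] roller feeder mm [-11.7  -0.5 170.4] [-0.15  0.19 -5.41]
turn left [ 0.17 -0.07 -0.09] shift cm [0.05 4.94 4.28]
```

Request:
move_arm(targets=[0,0.7,0.9,0.2,0,0,2.6,0,0.7,0.9,0,0,0,2.6,0,0.7,0.9,0,0,0,2.6,0,0.9,0.5,0,0,0,2.6,0,0.9,0.5,0,0,0,2.6,0,0,0,0,0,0,2.6,0,0,0,0,0,0,2.6])

```text
clock: 12.65
position: [0.5582, -0.371, 0.1192]
tcp_rot: [152.0, -0.1, 89.3]
ft_force: [-0.0, 0.3, -6.3]
grip_width: 0.358
grip_force: 30.0
```

```bash
python3 st.py 28 52 0 156
```

```text
12.65 [ 41.3  10.6  -1.5 109.9 -26.8  40.4  56.8] [ 1.5203e+02 -7.0000e-02  8.9260e+01] roller feeder mm [ 40.8  -0.5 156.3] [-0.01  0.31 -6.27]
turn left [-0.03 -0.05 -0.05] shift cm [0.05 0.97 0.55]
```

Request:
move_arm(targets=[0,0.5,0.3,0,0,0,2.6,0,0.5,0.3,0,0,0,2.6,0,0,0,0,0,0,2.6,0,0,0,0,0,0,2.6])

```text
clock: 13.05
position: [0.5697, -0.3712, 0.1186]
tcp_rot: [152.0, -0.1, 89.3]
ft_force: [-0.0, 0.6, -5.6]
grip_width: 0.358
grip_force: 30.0
```

```bash
python3 st.py 28 52 0 150
python3 - <<'E'
from h import *
b=optics.camera('side');cv2.imwrite('pics/side4.png',b)
# mean ft over time-advancing camera calls (0.05 s each)
F=[]
for i in range(6):
    F.append(env.sense()['ft_force']); optics.camera('top')
print(np.mean(F,0).round(2),np.std(F,0).round(2))
E
```

```text
13.05 [ 40.6  11.5  -1.6 108.8 -26.3  40.2  55.7] [ 1.5202e+02 -7.0000e-02  8.9250e+01] roller feeder mm [ 52.4  -0.6 155.7] [-0.03  0.63 -5.61]
turn left [-0.02 -0.05 -0.06] shift cm [ 0.06 -0.3   0.48]
[ 0.09  0.06 -5.94] [0.35 0.24 0.39]
```

Request:
move_arm(targets=[0,-0.1,0.18,0,0,0,2.6,0,-0.1,0.18,0,0,0,2.6,0,0,0,0,0,0,2.6,0,0,0,0,0,0,2.6])

```text
clock: 13.8
position: [0.5695, -0.3712, 0.1144]
tcp_rot: [152.0, -0.1, 89.2]
ft_force: [0.4, 0.1, -5.4]
grip_width: 0.357
grip_force: 30.0
```

```bash
cat > feel.py <<'E'
from h import *
F=[];P=[]
for i in range(6):
    s,A,r=state();F.append(s['ft_force']);P.append(tof(r)*1000); optics.camera('top')
print(s['clock'],'F',np.mean(F,0).round(2),'dFz',round(np.mean(F,0)[2]+5.94,2),'roller',np.mean(P,0).round(1))
E
python3 feel.py
```

```text
14.05 F [-0.02 -0.07 -5.51] dFz 0.43 roller [ 52.3  -0.6 151.6]
```

Request:
move_arm(targets=[0,-0.05,0.09,0,0,0,2.6,0,-0.05,0.09,0,0,0,2.6,0,0,0,0,0,0,2.6])

```text
clock: 14.4
position: [0.5695, -0.3711, 0.1122]
tcp_rot: [152.0, -0.1, 89.2]
ft_force: [0.0, -0.6, -5.5]
grip_width: 0.359
grip_force: 30.0
```

```bash
python3 feel.py
```

```text
14.65 F [ 0.02 -0.1  -5.76] dFz 0.18 roller [ 52.2  -0.6 149.5]
```

Request:
move_arm(targets=[0,-0.05,0.09,0,0,0,2.6,0,0,0,0,0,0,2.6,0,0,0,0,0,0,2.6])

```text
clock: 15.0
position: [0.5695, -0.3712, 0.1114]
tcp_rot: [152.0, -0.1, 89.2]
ft_force: [0.7, -0.5, -5.9]
grip_width: 0.359
grip_force: 30.0
```

```bash
python3 feel.py
```

```text
15.25 F [ 0.06 -0.2  -5.54] dFz 0.4 roller [ 52.2  -0.6 148.5]
```

Request:
move_arm(targets=[0,-0.05,0.09,0,0,0,2.6,0,0,0,0,0,0,2.6,0,0,0,0,0,0,2.6])

```text
clock: 15.6
position: [0.5695, -0.3712, 0.1103]
tcp_rot: [152.0, -0.1, 89.2]
ft_force: [-0.4, 0.3, -5.1]
grip_width: 0.352
grip_force: 30.0
```

```bash
python3 feel.py
```

```text
15.85 F [-0.19 -0.24 -5.53] dFz 0.41 roller [ 52.2  -0.6 147.5]
```

Request:
move_arm(targets=[0,-0.05,0.09,0,0,0,2.6,0,0,0,0,0,0,2.6,0,0,0,0,0,0,2.6])

```text
clock: 16.2
position: [0.5695, -0.3712, 0.1093]
tcp_rot: [152.0, -0.1, 89.2]
ft_force: [0.0, 0.1, -4.7]
grip_width: 0.359
grip_force: 30.0
```

```bash
python3 feel.py
```

```text
16.45 F [-0.1  -0.29 -5.6 ] dFz 0.34 roller [ 52.1  -0.6 146.5]
```

Request:
move_arm(targets=[0,-0.05,0.09,0,0,0,2.6,0,0,0,0,0,0,2.6,0,0,0,0,0,0,2.6])

```text
clock: 16.8
position: [0.5696, -0.3714, 0.1086]
tcp_rot: [152.0, -0.1, 89.2]
ft_force: [-0.4, -0.6, -4.2]
grip_width: 0.357
grip_force: 30.0
```

```bash
python3 feel.py
```

```text
17.05 F [-0.17 -0.11 -3.75] dFz 2.19 roller [ 52.3  -0.7 145.7]
```

Contact: Fz rose by about 1.9 N at a roller height of about 145.7 mm, under the 3.3 N tipping force. Before letting go, I fit the red counterweight bar in the saved images, because it swings up under the gripper body.

```bash
cat > bar.py <<'E'
from h import *
from scipy.optimize import differential_evolution
import itertools
M={}
for n,(x0,y0,x1,y1) in {'top':(300,250,362,280),'side':(225,260,260,310)}.items():
    h=cv2.cvtColor(cv2.imread(f'pics/{n}0.png'),cv2.COLOR_BGR2HSV)
    m=cv2.inRange(h,(0,140,90),(6,255,255))|cv2.inRange(h,(174,140,90),(180,255,255))
    k=np.zeros_like(m);k[y0:y1,x0:x1]=m[y0:y1,x0:x1];M[n]=cv2.resize(k,None,fx=4,fy=4,interpolation=1)>127
    print(n,M[n].sum()/16)
def mask(n,q):
    xc,a,zc,b,e=q
    P=np.array([Wf(xc+i*a,j*e,zc+k*b) for i,j,k in itertools.product((-1,1),repeat=3)])
    o=(v[3:5] if n=='top' else v[5:7])
    h=cv2.convexHull(((proj(n,P)-o+.5)*4).astype(np.float32)).astype(np.int32)
    r=np.zeros(M[n].shape,np.uint8);cv2.fillConvexPoly(r,h,1);return r>0
def c(q): return sum(1-(mask(n,q)&M[n]).sum()/max(1,(mask(n,q)|M[n]).sum()) for n in M)
s=differential_evolution(c,[(-.058,-.05),(.004,.02),(.08,.155),(.004,.025),(.045,.062)],seed=1,maxiter=40)
print(s.x*1000,s.fun,'top mm',(s.x[2]+s.x[3])*1000)
E
python3 bar.py
```

```text
top 339.75
side 361.75Traceback (most recent call last):
  File "bar.py", line 17, in <module>
    s=differential_evolution(c,[(-.058,-.05),(.004,.02),(.08,.155),(.004,.025),(.045,.062)],seed=1,maxiter=40)
    return fun(*args, **kwargs)
    ret = solver.solve()
    next(self)
    ~~~~^^^^^^
    energy = self.func(parameters)
    return self.f(x, *self.args)
           ~~~~~~^^^^^^^^^^^^^^^
  File "bar.py", line 16, in c
    def c(q): return sum(1-(mask(n,q)&M[n]).sum()/max(1,(mask(n,q)|M[n]).sum()) for n in M)
                     ~~~^^^^^^^^^^^^^^^^^^^^^^^^^^^^^^^^^^^^^^^^^^^^^^^^^^^^^^^^^^^^^^^^^^^
  File "bar.py", line 16, in <genexpr>
    def c(q): return sum(1-(mask(n,q)&M[n]).sum()/max(1,(mask(n,q)|M[n]).sum()) for n in M)
                                                         ~~~~^^^^^
  File "bar.py", line 14, in mask
    h=cv2.convexHull(((proj(n,P)-o+.5)*4).astype(np.float32)).astype(np.int32)
                       ~~~~^^^^^
  File "h.py", line 14, in proj
    m=optics.camera_model(n); P=np.atleast_2d(P)
ValueError: time passes only in moves, steps and waits
```

```bash
sed -i 's/^def rot/_M={}\ndef cm(n):\n    if n not in _M: _M[n]=optics.camera_model(n)\n    return _M[n]\ndef rot/; s/m=optics.camera_model(n)/m=cm(n)/' h.py; python3 bar.py
```

```text
top 339.75
side 361.75
[-54.71991869  11.82755316 115.0244313   12.50208872  49.94004004] 0.3180607802264688 top mm 127.52652001371442
```

The bar's top is about 127 mm high, so a small retreat along the tool clears its swing. I release, back off 12 mm along the tool and let the roller run.

Request:
move_arm(targets=[0,0,0,0,0,0,5,0,0,0,0,0,0,5,0,0,-0.4,0,0,0,5,0,0,-0.4,0,0,0,5,0,0,-0.4,0,0,0,5,0,0,0,0,0,0,5,0,0,0,0,0,0,5,0,0,0,0,0,0,5,0,0,0,0,0,0,5,0,0,0,0,0,0,5,0,0,0,0,0,0,5,0,0,0,0,0,0,5])

```text
clock: 18.3
position: [0.5638, -0.3711, 0.1189]
tcp_rot: [152.0, -0.1, 89.2]
ft_force: [0.5, 0.3, -0.6]
grip_width: 0.576
grip_force: 0.0
```

Run:
```python
from h import *
s,A,r=state();print(s['ft_force'],s['grip_force'])
b=optics.camera('side');cv2.imwrite('pics/side5.png',b);t=optics.camera('top');cv2.imwrite('pics/top5.png',t)
for n,im,w in(('side',b,(230,190,345,335)),('top',t,(300,160,380,285))):
    h=cv2.cvtColor(im,cv2.COLOR_BGR2HSV);m=cv2.inRange(h,(5,150,90),(16,255,255));k=np.zeros_like(m);k[w[1]:w[3],w[0]:w[2]]=m[w[1]:w[3],w[0]:w[2]]
    nn,l,st,c=cv2.connectedComponentsWithStats(k);print(n,[(st[i].tolist(),c[i].round(1).tolist()) for i in range(1,nn) if st[i,4]>8])
for nm,p in(('nest',(.124,0,.071)),('seat',(.052,0,.146))):
    print(nm,*(proj(n,[Wf(p[0],y,p[2]+.01) for y in(-.04,0,.04)]).round(0).tolist() for n in('side','top')))
```

```text
[ 0.53181223  0.2639242  -0.55824964] 0.0
side [([294, 263, 19, 28, 250], [303.0, 274.8])]
top [([318, 195, 5, 11, 22], [319.6, 201.1]), ([325, 196, 7, 10, 21], [326.8, 199.4]), ([335, 196, 7, 5, 17], [337.5, 197.1]), ([337, 240, 9, 5, 19], [341.0, 241.8]), ([347, 240, 17, 12, 31], [354.7, 244.1]), ([338, 247, 33, 38, 234], [358.7, 268.5]), ([365, 274, 12, 11, 56], [370.6, 280.6])]
nest [[310.0, 284.0], [304.0, 274.0], [299.0, 264.0]] [[345.0, 201.0], [331.0, 200.0], [317.0, 200.0]]
seat [[285.0, 273.0], [279.0, 262.0], [274.0, 252.0]] [[349.0, 223.0], [334.0, 222.0], [320.0, 221.0]]
```

The roller is in the nest: its orange blob sits at (303,275) in the side view, against a predicted (304,274). I withdraw backward, then up.

Request:
move_arm(targets=[0,-0.9,-0.5,0,0,0,5,0,-0.9,-0.5,0,0,0,5,0,-0.9,-0.5,0,0,0,5,0,0,-2,0,0,0,5,0,0,-2,0,0,0,5,0,0,-3,0,0,0,5,0,0,-3,0,0,0,5,0,0,-3,0,0,0,5,0,0,-3,0,0,0,5,0,0,0,0,0,0,5,0,0,0,0,0,0,5,0,0,0,0,0,0,5])

```text
clock: 19.6
position: [0.4574, -0.3694, 0.2598]
tcp_rot: [152.1, -0.1, 89.2]
ft_force: [1.0, 0.1, -1.3]
grip_width: 0.571
grip_force: 0.0
```

Run:
```python
from h import *
s=env.sense();print(s['clock'],s['ft_force'],s['position'])
a=optics.camera('top');b=optics.camera('side')
o=np.zeros((400,800,3),np.uint8);o[:,:400]=cv2.resize(a[140:300,260:420],(400,400),interpolation=2);o[:,400:]=cv2.resize(b[190:340,210:360],(400,400),interpolation=2)
cv2.imwrite('pics/end.png',o)
```

```text
19.6 [ 0.95828299  0.09298806 -1.25295521] [ 0.45744539 -0.36944658  0.25975783]
```

View pics/end.png

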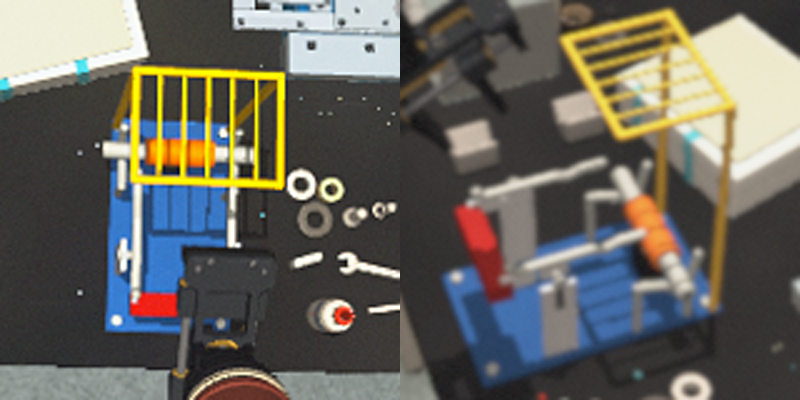

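The roller lies across the nest at panel position (180,152) in the top view and (650,230) in the side view. The rocker is back up level and empty, the gripper is clear, and the bystanders look undisturbed.

```bash
python3 -c "
from station import env
print(env.hand_in())"
```

```text
the job is handed in; nothing more can be done
None
```

The roller was set down with about 2 N felt at the saddles and let go; the last pictures show it in the nest, the rocker back up empty and the gripper clear, and I handed in at about 20 s (pin travel itself not read).

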